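# Re-start a cross-set pump lid and screw it home

## Task

The white strainer lid of the second-hand pump sits on top of its thread instead of in it: without lifting or tipping it, turn the lid back (anticlockwise seen from above) until it drops into the thread, then screw it clockwise fully home, down to its stop. Then swing the yellow catch all the way in behind the lid's bar so that the lid cannot work loose, let go of everything, and leave the other goods on the plywood where they are.

Things in the scene. Friction and masses are not known exactly. Their poses are not given: they have to be found in the camera images.
- pump: Fixed garden pump on a dark plank 400 x 220 x 18 mm. Origin on the plywood under the axis of the blue strainer pot (148 mm across, shoulder 105 mm up, threaded neck 36 mm higher, inside the lid). z up; +x points to the grey motor, whose highest part (145 mm up) lies 155 to 225 mm from the pot axis. Seen from above, angles below are measured from this +x.
- pot_axis (a point): Fixed point on the pot's vertical axis, 161 mm above the plywood: where the centre of the lid's bar is when the lid is home. Axes as the pump's.
- lid_bar (a point): Middle of the bar across the roof of the loose white lid, on the lid's axis, half-way up the bar. x along the bar to its red end, z up. Bar 150 long, 16 thick, 26 high; the flat roof is 13 mm below this point. Lid 130 across, skirt 40 high, 0.35 kg, 2 mm sideways play. This point is 183.5 mm above the plywood while unthreaded, 167 once dropped, 161 when home.
- red_end (a point): In the bar's red end, 65 mm from the lid's axis. It starts 35 to 80 deg clockwise of +x, lid level on the thread's crest; clockwise it would soon bind. Turned anticlockwise, the lid drops 16 mm once this end is about 9 deg short of +x (a stop bars over 9 deg past it). Clockwise from there it sinks 6 mm in 90 deg to its stop, home. Only weight and friction resist (0.2 N m); pushing the bar is enough.
- red_home (a point): Fixed point on the pump where red_end is when the lid is fully home: 90 deg clockwise of the pump's +x (towards its -y), 65 mm from the pot axis, 161 mm above the plywood.
- catch (a joint): Catch on a vertical pivot: 0 = open (arm along the pump's -y, clear of the bar), 1.571 = fully shut at its stop (arm along the pump's -x, its tip 5 mm behind the bar of a lid that is home). Grows as the arm swings clockwise seen from above; starts at 0 to 0.25. Stays where it is left; about 1 N at the knob moves it.
- catch_pivot (a point): Fixed: axis of the catch's pivot, on a steel post, at half the arm's height, 161 mm above the plywood; 75 mm along +x and 65 mm along -y of the pump from the pot axis. The yellow arm is 62 mm long from this axis, 12 mm wide, 10 mm high.
- catch_knob (a point): Half-way up the upright black knob on the catch's arm, 18 mm across; it stands 45 mm from the pivot axis and reaches from the arm (5 mm above its centre line) to 195 mm above the plywood; this point is 180 mm up.
- pedal: Steel bicycle pedal lying flat, 130 x 72 x 28 mm; bystander. Origin under its middle.
- valve: White plastic ball valve with a blue lever, 130 x 56 x 78 mm; bystander. Origin under its middle.
- lampbase: Red ceramic lamp base with a brass top, 116 mm across, 147 mm tall; bystander. Origin under its middle.
- mirror: Round chrome motorcycle mirror lying flat, 112 mm across, 18 mm high with a stem reaching 125 mm from its middle; bystander. Origin under the middle of the glass.

How it is judged:
By the outcome, as a careful person would: the job done as asked, in the order asked, and still so for the second after the job is handed in, with the robot touching nothing.
It also fails if it takes over 72 s, if anything falls off the work surface, if the arm or the gripper's body presses on something with over 40 N, if the wrist force passes 120 N, or if a joint passes its speed limit or range.

## Robot

A 6-joint arm with a two-finger parallel gripper is mounted at the origin on the work surface. World frame = base frame: x ahead of the robot, y to its left, z up, the work surface at z = 0. Lengths are in m, angles in rad, forces in N, time in s.
With the tool pointing down it reaches from about 0.25 to 0.725 m from the base axis. Payload 4 kg.
Tool frame: the origin (TCP) lies midway between the tips of the shut fingers; the grasp point (between the pads) lies 19 mm behind it; z points along the fingers, x is the direction in which the jaws open and shut, and the axes are right-handed (so a half turn about z gives the same grasp; the last joint's range is limited). The gripper opens to 85 mm and grips with 20 to 120 N. Pads are 22 mm wide; open, the fingers measure 114 mm over their backs; the gripper's body (76 mm by 85 mm) begins 54 mm behind the grasp point. The pads swing forward as they close: fully open they stand 13 mm farther back than shut.
Start: joints at [-1.217, 0.241, 0.005, 1.335, 0, 1.571], TCP at [0.173, -0.469, 0.231] pointing down, gripper open.
Joint ranges: [-2.72, 2.72], [-1.05, 1.87], [-1.09, 1.28], [-1.99, 2.15], [-1.42, 1.44], [-3.14, 3.14]. Speed limits (rad/s): [2.79, 2.79, 3.14, 3.14, 3.14, 3.14].

## Interface

Orientations are given as a unit quaternion [x, y, z, w].
In Python, from workcell import bot, vision, ticket gives the robot as it stands.
- The arm moves only by the tool play_rows, never from a script. Its argument "deltas" is one flat list of numbers, 5 for each row, row after row: the opening, from 0 (shut) to 1 (fully open), then the shift along the tool's x, y, z in units of 60 mm (1.0 is 60 mm), then the turn about the tool's z in degrees. A call has 1 to 12 rows; each row shifts and turns the pose as measured when the row begins, along the tool's axes as they then stand; what a row does not reach is not made up. A row lasts 1/8 s, in which the tool goes at most 62.5 mm and 10.7 degrees, less where a joint would pass 70% of its speed; a pose out of reach is approached as far as the arm can. A call is refused whole if a number of a shift passes 1 or a number of a turn 10.7, either way. A call with a gripper value outside its range is refused whole. The fingers move at their own pace and stop on an object; the grip force is fixed at half the most. Time passes only in rows, so rows that do not move let the fingers close. It gives the time, the measured TCP pose, the force and the opening at its end, in the units of the state.
- bot.get_obs(): the state, without advancing time (a new reading comes with each control period).
- vision.camera(name): name is "side" or "top"; returns a dict with "color" (480x640x3 uint8, blue, green, red), "intrinsics" (3x3 intrinsics, pixels), "k1" (the pictures are not rectified: a ray, as slopes to the right and down, at radius r is drawn at 1 + k1 r^2 times it, then the intrinsics apply), "rvec" (rotation vector, rad) and "tvec" (3), from world to camera coordinates, as OpenCV has them. Camera axes: x right, y down, z forward; pixel columns grow to the right and rows downward; lengths in m; the calibration is good to about 2 mm. A picture is of the moment at which its call begins. There is no depth.
- ticket.job_done(): hands the job in, once; it reports no verdict.
The state is a dict: "clock": time; "joint_pos": joint angles; "joint_vel": joint speeds; "tau": joint torques, N m; "eef_pos": TCP position; "tool_rot": TCP orientation; "ft_force": force on the tool from outside, world axes, zero at the start; "ft_torque": the same for the moment, N m; "grip_width": finger opening in m.
Only numpy, scipy, OpenCV 4.12 (cv2) and the standard library are available. Lean on these libraries where they do the work, as an engineer would, in place of code of your own. Each camera call takes 0.05 s, during which the arm holds its last target. There are 200 camera calls.

## Working session

There is one attempt and no reset: what is moved stays moved. The work goes in short steps, Python scripts to look and compute and a tool call to move; the robot and the scene stay as the last step left them, time stands still between calls to the robot, and variables do not carry over. Pictures are saved under pics/ and viewed, about 8 in all and at most 12, crops included, and the job is handed in when it is done.

Besides the shell and the picture viewer there is one more tool, called after "Request:" as name(argument=value, ...) on one line, values as JSON. play_rows: Moves the arm, as the interface text tells. Its arguments: {"type":"object","properties":{"deltas":{"type":"array"}},"required":["deltas"]}

```bash
mkdir -p pics; ls; cat > h.py <<'E'
import numpy as np,cv2
from workcell import bot,vision,ticket
def cam(n):
    c=vision.camera(n); c['R']=cv2.Rodrigues(np.array(c['rvec'],float))[0]; c['t']=np.array(c['tvec'],float).ravel(); c['K']=np.array(c['intrinsics'],float); return c
def dist(c): return np.array([float(c['k1']),0,0,0,0])
def ray(c,p):
    u=cv2.undistortPoints(np.array([[p]],float),c['K'],dist(c))[0,0]
    return -c['R'].T@c['t'], c['R'].T@np.array([u[0],u[1],1.])
def onz(c,p,z):
    o,d=ray(c,p); return o+d*(z-o[2])/d[2]
def proj(c,P):
    return cv2.projectPoints(np.array(P,float).reshape(-1,1,3),c['R'],c['t'],c['K'],dist(c))[0][:,0]
E
python3 - <<'E'
from h import *
for n in('top','side'):
    c=cam(n); cv2.imwrite(f'pics/{n}1.png',c['color']); print(n,(-c['R'].T@c['t']).round(3),c['K'].tolist(),c['k1'])
o=bot.get_obs();print(o['clock'],o['eef_pos'],o['tool_rot'],o['grip_width'])
E
```

```text
pics
top [ 0.161 -0.024  1.946] [[619.368399438607, 0.0, 318.21460906567455], [0.0, 619.368399438607, 243.6402114744535], [0.0, 0.0, 1.0]] -0.18277254086206626
side [0.297 0.962 1.256] [[522.1148969981253, 0.0, 312.4746943778023], [0.0, 522.1148969981253, 239.02091106761623], [0.0, 0.0, 1.0]] -0.05789273623335584
0.1 [ 0.17302485 -0.46849061  0.23052611] [ 8.20504744e-01 -5.71638933e-01 -7.80860461e-04 -5.34255319e-04] 0.08552291015179776
```

View pics/top1.png

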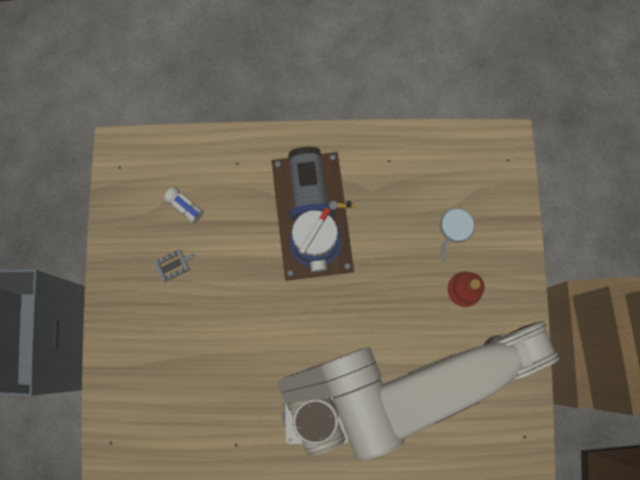

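View pics/side1.png

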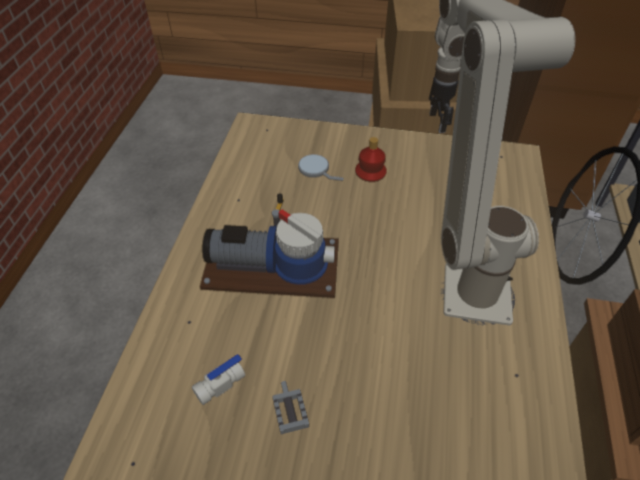

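```bash
python3 - <<'E'
from h import *
c=cam('top'); im=c['color']; hsv=cv2.cvtColor(im,cv2.COLOR_BGR2HSV)
cv2.imwrite('pics/crop1.png',cv2.resize(im[140:290,250:375],None,fx=4,fy=4,interpolation=cv2.INTER_CUBIC))
roi=np.zeros(im.shape[:2],np.uint8); roi[140:290,250:375]=255
def m(lo,hi): return cv2.inRange(hsv,np.array(lo),np.array(hi))&roi
def big(mk):
    cs=cv2.findContours(mk,cv2.RETR_EXTERNAL,cv2.CHAIN_APPROX_NONE)[0]; return max(cs,key=cv2.contourArea)
w=m((0,0,150),(179,60,255)); w[255:]=0
wc=big(w); (x,y),r=cv2.minEnclosingCircle(wc); print('white',x,y,r,cv2.fitEllipse(wc))
P=onz(c,(x,y),.17);print('lid',P, 'r m',r/619*(1.946-.17))
red=m((0,120,80),(8,255,255))|m((172,120,80),(179,255,255))
rc=np.argwhere(red)[:,::-1]; print('red n',len(rc),rc.mean(0),onz(c,rc.mean(0),.1965)); 
ye=m((20,110,90),(35,255,255)); yc=np.argwhere(ye)[:,::-1]; print('yel',len(yc),yc.mean(0),yc.min(0),yc.max(0),onz(c,yc.mean(0),.166))
bl=m((105,120,40),(125,255,255)); bc=big(bl); print('blue',cv2.fitEllipse(cv2.convexHull(bc)),cv2.boundingRect(bc))
# plank by brown-dark
br=m((0,40,20),(20,255,95)); br=cv2.morphologyEx(br,cv2.MORPH_OPEN,np.ones((3,3)))
h=cv2.convexHull(np.argwhere(br)[:,::-1].astype(np.int32)); rct=cv2.minAreaRect(h); print('plank',rct)
bx=np.array([onz(c,p,.018) for p in cv2.boxPoints(rct)]);print(bx.round(4)); print(np.linalg.norm(np.roll(bx,-1,0)-bx,axis=1)); d=np.roll(bx,-1,0)-bx;print(np.degrees(np.arctan2(d[:,1],d[:,0])))
E
```

```text
white 309.5 231.0 21.731412887573242 ((305.9354248046875, 228.47401428222656), (22.447050094604492, 42.43638229370117), 26.120634078979492)
lid [0.53109965 0.01017233 0.17      ] r m 0.062350548123311915
red n 63 [324.73015873 213.0952381 ] [ 0.57784481 -0.03523592  0.1965    ]
yel 33 [343.72727273 205.33333333] [338 203] [353 207] [ 0.60772492 -0.09208044  0.166     ]Traceback (most recent call last):
  File "<stdin>", line 14, in <module>
cv2.error: OpenCV(4.12.0) /io/opencv/modules/imgproc/src/shapedescr.cpp:361: error: (-201:Incorrect size of input array) There should be at least 5 points to fit the ellipse in function 'fitEllipseNoDirect'
```

View pics/crop1.png

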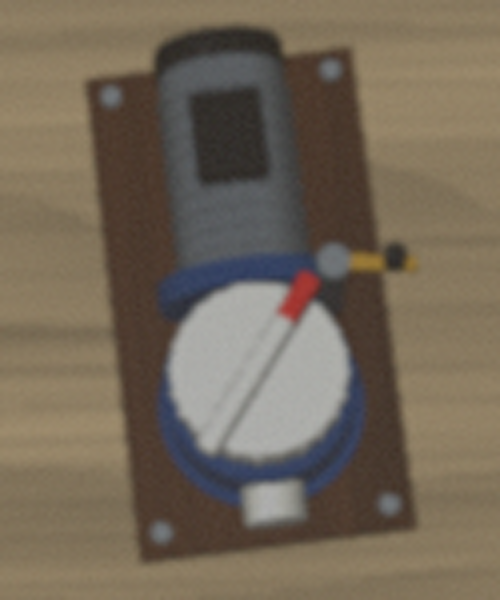

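```bash
cat > m.py <<'E'
from h import *
def lid(c,z):
    im=c['color']; hsv=cv2.cvtColor(im,cv2.COLOR_BGR2HSV)
    roi=np.zeros(im.shape[:2],np.uint8); roi[195:256,280:350]=255
    w=cv2.inRange(hsv,(0,0,130),(179,70,255))&roi
    w|=(cv2.inRange(hsv,(0,120,70),(8,255,255))|cv2.inRange(hsv,(172,120,70),(179,255,255)))&roi
    return w
E
python3 - <<'E'
from m import *
c=cam('top'); w=lid(c,0)
pk=np.array([(86,80),(352,47),(416,527),(142,560)])/4+[250,140]
pk-=.375
b=np.array([onz(c,p,.018) for p in pk])[:,:2]; d=np.roll(b,-1,0)-b
print(b.round(4).tolist(),np.linalg.norm(d,axis=1).round(4),np.degrees(np.arctan2(d[:,1],d[:,0])).round(2))
f=lambda u,v,z: onz(c,(u/4+250-.375,v/4+140-.375),z).round(4)
print('lid roof',f(258,370,.1705),'bar ends: red',f(305,275,.1965),'tail',f(210,447,.1965))
print('pivot',f(333,261,.166),'knob top',f(397,253,.195),'tip',f(417,265,.166))
# via side camera: project check
s=cam('side')
yaw=np.radians(float(np.mean([ (np.degrees(np.arctan2(*(b[1]-b[2])[::-1]))),(np.degrees(np.arctan2(*(b[0]-b[3])[::-1])))])))
print('yaw',np.degrees(yaw))
np.set_printoptions(suppress=True)
im=cv2.resize(s['color'][180:310,190:350],None,fx=5,fy=5,interpolation=cv2.INTER_CUBIC)
L=f(258,370,.1705)
ax=np.array([L[0],L[1]])
R=np.array([[np.cos(yaw),-np.sin(yaw)],[np.sin(yaw),np.cos(yaw)]])
pv=ax+R@[.075,-.065]; print('pred pivot',pv)
Ps=[(ax[0]+.065*np.cos(t),ax[1]+.065*np.sin(t),.1705) for t in np.linspace(0,6.28,25)]
Ps+= [(*pv,.166),(*f(305,275,.1965)[:2],.1965),(*f(210,447,.1965)[:2],.1965)]
for p in proj(s,Ps): cv2.circle(im,tuple(int(round(v)) for v in ((p-[190,180]+.4)*5)),3,(0,255,0),-1)
cv2.imwrite('pics/side2.png',im)
E
```

```text
[[0.8032, 0.1353], [0.8272, -0.0824], [0.4308, -0.1237], [0.4084, 0.0917]] [0.219  0.3986 0.2166 0.3972] [ -83.71 -174.04   95.94    6.3 ]
lid roof [ 0.5274 -0.0033  0.1705] bar ends: red [ 0.5919 -0.0388  0.1965] tail [0.4663 0.0316 0.1965]
pivot [ 0.6097 -0.06    0.166 ] knob top [ 0.6076 -0.1062  0.195 ] tip [ 0.6056 -0.1221  0.166 ]
yaw 6.13075118835238
pred pivot [ 0.60891291 -0.05991842]
```

View pics/side2.png

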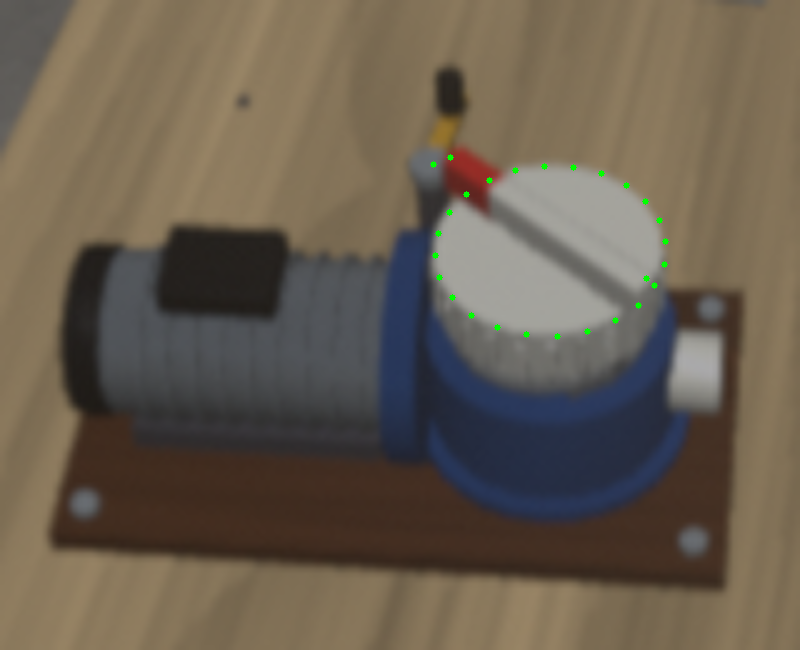

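The overlay fits: the axis is at about (0.5275, -0.0035), yaw 6.1°, the bar heads -29° and the catch is nearly open. I'll plan the approach over the lid.

```bash
cat > plan.py <<'E'
from h import *
from scipy.spatial.transform import Rotation as Ro
import sys
def st():
    o=bot.get_obs(); R=Ro.from_quat(o['tool_rot']); x=R.as_matrix()[:,0]
    return o,np.array(o['eef_pos']),R,np.degrees(np.arctan2(x[1],x[0]))
def plan(tgt,head,op,n):
    o,p,R,h=st(); print('t%.2f'%o['clock'],p.round(4),'head %.1f'%h,'F',np.round(o['ft_force'],1),'T',np.round(o['ft_torque'],2),'w %.4f'%o['grip_width'],'j',np.round(o['joint_pos'],2))
    out=[]
    for i in range(n):
        k=n-i; cur=np.degrees(np.arctan2(*R.as_matrix()[1::-1,0]))
        dh=(head-cur+180)%360-180
        d=np.round(R.inv().apply((np.array(tgt)-p)/k)/.06,2)
        t=round(-dh/k,1)
        out+=[op,*d.tolist(),t]; p=p+R.apply(d*.06); R=R*Ro.from_euler('z',t,degrees=True)
    print(out); print('ends',p.round(4),np.degrees(np.arctan2(*R.as_matrix()[1::-1,0])).round(1))
if __name__=='__main__':
    a=[float(v) for v in sys.argv[1:]]; plan(a[:3],a[3],a[4],int(a[5]))
E
python3 plan.py .5275 -.0035 .26 60.7 .5 14
```

```text
t0.25 [ 0.1731 -0.4688  0.2309] head -69.7 F [ 0.4 -0.  -0.5] T [-0.02 -0.02  0.  ] w 0.0852 j [-1.22  0.24  0.    1.34  0.    1.57]
[0.5, -0.37, -0.59, -0.03, np.float64(-9.3), 0.5, -0.27, -0.64, -0.03, np.float64(-9.3), 0.5, -0.17, -0.68, -0.04, np.float64(-9.3), 0.5, -0.06, -0.69, -0.03, np.float64(-9.3), 0.5, 0.06, -0.69, -0.04, np.float64(-9.3), 0.5, 0.17, -0.68, -0.03, np.float64(-9.3), 0.5, 0.28, -0.64, -0.04, np.float64(-9.3), 0.5, 0.37, -0.59, -0.03, np.float64(-9.3), 0.5, 0.47, -0.52, -0.04, np.float64(-9.3), 0.5, 0.54, -0.43, -0.03, np.float64(-9.3), 0.5, 0.61, -0.34, -0.04, np.float64(-9.4), 0.5, 0.65, -0.24, -0.03, np.float64(-9.3), 0.5, 0.68, -0.13, -0.04, np.float64(-9.4), 0.5, 0.7, -0.02, -0.03, np.float64(-9.3)]
ends [ 0.5274 -0.0034  0.26  ] 60.7
```

Request:
play_rows(deltas=[0.5,-0.37,-0.59,-0.03,-9.3,0.5,-0.27,-0.64,-0.03,-9.3,0.5,-0.17,-0.68,-0.04,-9.3,0.5,-0.06,-0.69,-0.03,-9.3,0.5,0.06,-0.69,-0.04,-9.3,0.5,0.17,-0.68,-0.03,-9.3,0.5,0.28,-0.64,-0.04,-9.3,0.5,0.37,-0.59,-0.03,-9.3,0.5,0.47,-0.52,-0.04,-9.3,0.5,0.54,-0.43,-0.03,-9.3])

```text
clock: 1.5
eef_pos: [0.4249, -0.1229, 0.2513]
tool_rot: [0.974, 0.225, 0.0, -0.0]
ft_force: [0.5, -0.5, 0.1]
grip_width: 0.0424
```

```bash
python3 plan.py .5275 -.0035 .24 60.7 .4 10
```

```text
t1.50 [ 0.4249 -0.1229  0.2513] head 25.9 F [ 0.5 -0.5  0.1] T [ 0.01  0.01 -0.01] w 0.0424 j [-0.28  0.12 -0.09  1.36  0.    0.84]
[0.4, 0.24, -0.1, 0.02, np.float64(-3.5), 0.4, 0.25, -0.09, 0.02, np.float64(-3.5), 0.4, 0.25, -0.07, 0.02, np.float64(-3.5), 0.4, 0.26, -0.06, 0.02, np.float64(-3.5), 0.4, 0.26, -0.04, 0.02, np.float64(-3.5), 0.4, 0.26, -0.03, 0.02, np.float64(-3.5), 0.4, 0.26, -0.01, 0.02, np.float64(-3.4), 0.4, 0.26, 0.0, 0.02, np.float64(-3.5), 0.4, 0.26, 0.02, 0.02, np.float64(-3.4), 0.4, 0.26, 0.03, 0.01, np.float64(-3.5)]
ends [ 0.5272 -0.0035  0.24  ] 60.7
```

Request:
play_rows(deltas=[0.4,0.24,-0.1,0.02,-3.5,0.4,0.25,-0.09,0.02,-3.5,0.4,0.25,-0.07,0.02,-3.5,0.4,0.26,-0.06,0.02,-3.5,0.4,0.26,-0.04,0.02,-3.5,0.4,0.26,-0.03,0.02,-3.5,0.4,0.26,-0.01,0.02,-3.4,0.4,0.26,0.0,0.02,-3.5,0.4,0.26,0.02,0.02,-3.4,0.4,0.26,0.03,0.01,-3.5])

```text
clock: 2.75
eef_pos: [0.5311, 0.0046, 0.2384]
tool_rot: [0.854, 0.521, -0.0, -0.0]
ft_force: [-0.1, 0.4, -0.5]
grip_width: 0.0341
```

```bash
python3 plan.py .5275 -.0035 .18 60.7 .4 6; python3 - <<'E'
from h import *
s=cam('side');cv2.imwrite('pics/side3.png',cv2.resize(s['color'][150:300,190:350],None,fx=4,fy=4,interpolation=cv2.INTER_CUBIC))
E
```

```text
t2.75 [0.5311 0.0046 0.2384] head 62.8 F [-0.1  0.4 -0.5] T [ 0.02 -0.02  0.03] w 0.0341 j [ 0.01  0.3   0.1   1.37 -0.    0.48]
[0.4, -0.02, 0.0, 0.16, np.float64(0.3), 0.4, -0.03, 0.0, 0.16, np.float64(0.4), 0.4, -0.02, 0.0, 0.16, np.float64(0.3), 0.4, -0.03, 0.0, 0.16, np.float64(0.4), 0.4, -0.02, 0.01, 0.17, np.float64(0.3), 0.4, -0.03, 0.0, 0.16, np.float64(0.4)]
ends [ 0.5274 -0.0036  0.1802] 60.7
```

View pics/side3.png

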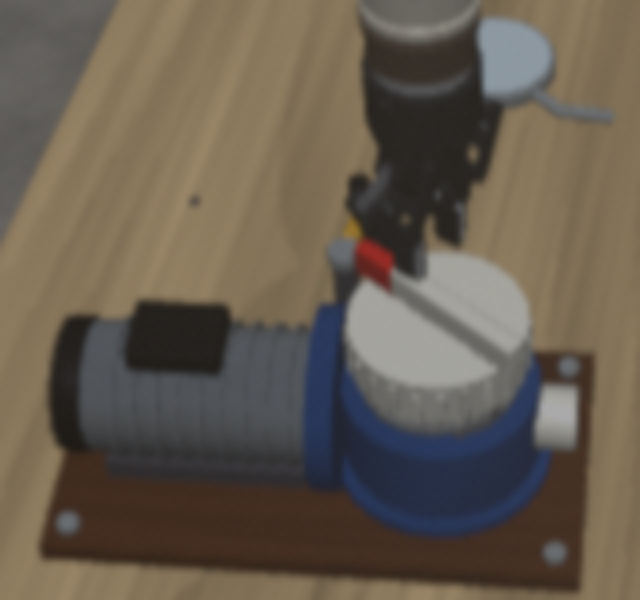

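The view shows the fingers above the lid, astride the bar. I'll centre first and then descend.

Request:
play_rows(deltas=[0.4,-0.07,0,0,1.0,0.4,-0.07,0,0,1.0,0.4,0,0,0.2,0,0.4,0,0,0.2,0,0.4,0,0,0.2,0,0.4,0,0,0.2,0,0.4,0,0,0,0])

```text
clock: 3.68
eef_pos: [0.5263, -0.0027, 0.1854]
tool_rot: [0.863, 0.506, -0.001, -0.001]
ft_force: [0.2, 0.6, -0.8]
grip_width: 0.0341
```

```bash
python3 plan.py .5275 -.0035 .178 60.7 .3 4
```

```text
t3.67 [ 0.5263 -0.0027  0.1854] head 60.7 F [ 0.2  0.6 -0.8] T [ 0.   -0.01 -0.02] w 0.0341 j [-0.01  0.32 -0.01  1.25  0.    0.51]
[0.3, -0.0, 0.01, 0.03, np.float64(0.0), 0.3, -0.0, 0.0, 0.03, np.float64(0.0), 0.3, -0.0, 0.01, 0.03, np.float64(0.0), 0.3, -0.0, 0.0, 0.03, np.float64(0.0)]
ends [ 0.5273 -0.0033  0.1782] 60.7
```

Request:
play_rows(deltas=[0.22,0,0.01,0.04,0,0.22,0,0.01,0.04,0,0.22,0,0,0.03,0,0.22,0,0,0,0,0.22,0,0,0,0])

```text
clock: 4.3
eef_pos: [0.5285, -0.0032, 0.1795]
tool_rot: [0.863, 0.506, -0.0, -0.0]
ft_force: [-0.3, 0.5, -0.3]
grip_width: 0.0187
```

Request:
play_rows(deltas=[0.22,0,0,0,-5,0.22,0,0,0,-5,0.22,0,0,0,-5,0.22,0,0,0,-5,0.22,0,0,0,-5,0.22,0,0,0,0])

```text
clock: 5.05
eef_pos: [0.5285, -0.0033, 0.1797]
tool_rot: [0.729, 0.685, -0.0, -0.0]
ft_force: [-0.9, 0.4, 0.3]
grip_width: 0.0187
```

```bash
python3 plan.py .5275 -.0035 .178 98 .22 4; python3 - <<'E'
from h import *
s=cam('side');a=cv2.resize(s['color'][190:290,240:350],None,fx=4,fy=4,interpolation=cv2.INTER_CUBIC)
s=cam('top');b=cv2.resize(s['color'][190:290,270:360],None,fx=4,fy=4,interpolation=cv2.INTER_CUBIC)
cv2.imwrite('pics/s4.png',np.hstack([a,b]))
E
```

```text
t5.05 [ 0.5285 -0.0033  0.1797] head 86.5 F [-0.9  0.4  0.3] T [0.05 0.03 0.01] w 0.0187 j [-0.01  0.32 -0.02  1.23  0.    0.06]
[0.22, -0.0, -0.0, 0.01, np.float64(-2.9), 0.22, -0.0, -0.01, 0.01, np.float64(-2.9), 0.22, -0.0, -0.0, 0.0, np.float64(-2.9), 0.22, -0.0, -0.01, 0.01, np.float64(-2.8)]
ends [ 0.5273 -0.0033  0.1779] 98.0
```

View pics/s4.png

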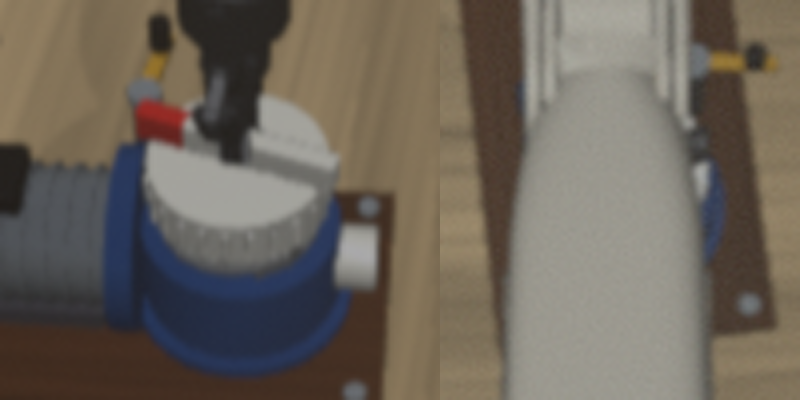

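The bar has turned about 19° and the lid is still up. I'll turn it further.

Request:
play_rows(deltas=[0.22,0,0,0,-4,0.22,0,0,0,-4,0.22,0,0,0,-4,0.22,0,0,0,-3,0.22,0,0,0,0,0.22,0,0,0,4,0.22,0,0,0,0])

```text
clock: 6.02
eef_pos: [0.5289, -0.0033, 0.1807]
tool_rot: [0.66, 0.751, 0.0, 0.0]
ft_force: [-0.0, 0.5, 0.1]
grip_width: 0.0188
```

```bash
python3 plan.py .5275 -.0035 .178 98 .22 1; python3 - <<'E'
from h import *
s=cam('side');a=cv2.resize(s['color'][190:290,240:350],None,fx=4,fy=4,interpolation=cv2.INTER_CUBIC)
cv2.imwrite('pics/s5.png',a)
E
```

```text
t6.03 [ 0.5289 -0.0033  0.1807] head 97.3 F [-0.   0.5  0.1] T [0.02 0.03 0.01] w 0.0188 j [-0.01  0.32 -0.02  1.23  0.   -0.13]
[0.22, 0.0, -0.02, 0.05, np.float64(-0.7)]
ends [ 0.5277 -0.0035  0.1777] 98.0
```

View pics/s5.png

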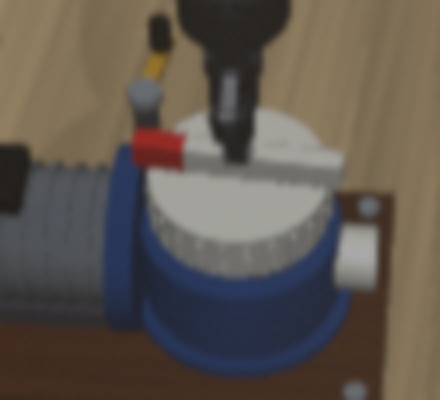

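```bash
cat > ov.py <<'E'
from h import *
import sys
def ov(name,hs):
    s=cam('side');f=6;a=cv2.resize(s['color'][200:280,250:350],None,fx=f,fy=f,interpolation=cv2.INTER_CUBIC)
    for h,col in hs:
        P=[(.5275+.065*np.cos(t),-.0035+.065*np.sin(t),h) for t in np.linspace(0,6.28,40)]
        q=((proj(s,P)-[250,200]+.4)*f).round().astype(np.int32); cv2.polylines(a,[q],True,col,1)
    cv2.imwrite('pics/'+name,a)
ov(sys.argv[1],[(.1705,(0,255,0)),(.154,(255,0,255)),(.148,(0,255,255))])
E
python3 ov.py s6.png
```

```text
(no output)
```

View pics/s6.png

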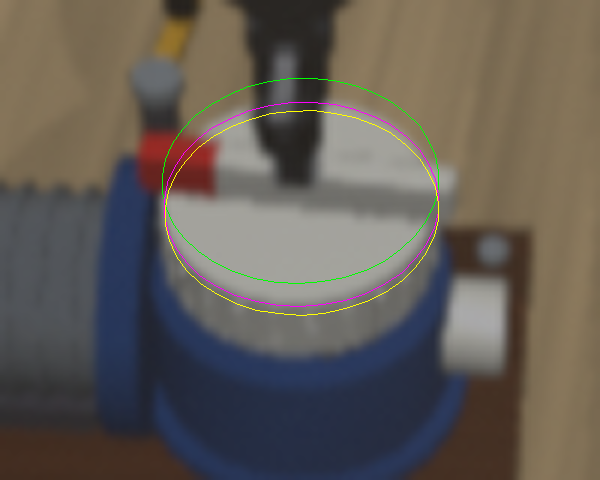

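The magenta outline (dropped height) matches, so the lid is in the thread. I'll lower to follow it, then screw clockwise.

Request:
play_rows(deltas=[0.22,0,-0.02,0.12,0,0.22,0,0,0.12,0,0.22,0,0,0.08,0,0.22,0,0,0,0])

```text
clock: 6.62
eef_pos: [0.5318, -0.004, 0.1806]
tool_rot: [0.66, 0.751, 0.008, 0.01]
ft_force: [-0.0, 0.4, -0.4]
grip_width: 0.0185
```

Request:
play_rows(deltas=[0.22,0,0,0,7,0.22,0,0,0,7,0.22,0,0,0,7,0.22,0,0,0,7,0.22,0,0,0,7,0.22,0,0,0,7,0.22,0,0,0,7,0.22,0,0,0,7,0.22,0,0,0,7,0.22,0,0,0,7,0.22,0,0,0,7,0.22,0,0,0,0])

```text
clock: 8.12
eef_pos: [0.5335, -0.0061, 0.1806]
tool_rot: [0.988, 0.157, 0.014, 0.005]
ft_force: [-1.9, -0.3, 2.4]
grip_width: 0.0183
```

```bash
python3 plan.py .5275 -.0035 .162 5 .22 4
```

```text
t8.12 [ 0.5335 -0.0061  0.1806] head 18.0 F [-1.9 -0.3  2.4] T [ 0.06  0.15 -0.03] w 0.0183 j [-0.01  0.31 -0.04  1.19 -0.01  1.25]
[0.22, -0.02, -0.02, 0.08, np.float64(3.3), 0.22, -0.02, -0.02, 0.08, np.float64(3.2), 0.22, -0.03, -0.02, 0.07, np.float64(3.3), 0.22, -0.03, -0.01, 0.08, np.float64(3.2)]
ends [ 0.5272 -0.0035  0.1617] 5.0
```

Height did not follow and the tool tilted slightly, so something may be in the way. I'll look.

```bash
python3 - <<'E'
from h import *
o=bot.get_obs(); print(np.round(o['tau'],1),o['joint_vel'])
s=cam('side');print(o['ft_force'],o['eef_pos'])
a=cv2.resize(s['color'][130:290,190:400],None,fx=3.6,fy=3.6,interpolation=cv2.INTER_CUBIC);cv2.imwrite('pics/s7.png',a)
E
```

```text
[ -0.1 -39.2  24.3  -0.4  -0.1   0.2] [-0.00039134 -0.00027911  0.00040189 -0.00260903 -0.00184158 -0.00124813]
[-1.94227074 -0.32893074  2.35518786] [ 0.53351066 -0.00612904  0.18055296]
```

View pics/s7.png

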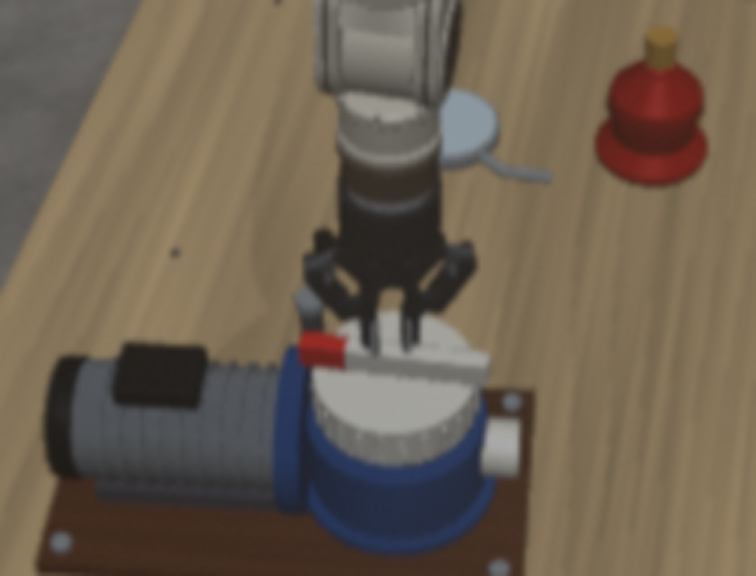

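Picture: the pads stand on the bar's top (about (390,340)) and the lid is unturned since the drop. I'll lift, reopen, and measure the bar's heading.

Request:
play_rows(deltas=[0.4,0,0,-0.2,0,0.4,0,0,-0.3,0,0.4,0,0,-0.3,0,0.4,0,0,0,0])

```text
clock: 8.68
eef_pos: [0.532, -0.0054, 0.231]
tool_rot: [0.987, 0.16, 0.014, 0.005]
ft_force: [0.5, 0.4, 0.2]
grip_width: 0.034
```

```bash
python3 - <<'E'
from h import *
s=cam('side'); 
f=lambda u,v: onz(s,(u/3.6+190-.36,v/3.6+130-.36),.180)
a,b=f(304,342),f(489,358);d=a-b;print(a,b,np.linalg.norm(d),np.degrees(np.arctan2(d[1],d[0])),(a+b)/2)
hsv=cv2.cvtColor(s['color'],cv2.COLOR_BGR2HSV)[200:260,255:320]
m=cv2.inRange(hsv,(0,120,60),(9,255,255))|cv2.inRange(hsv,(171,120,60),(179,255,255))
q=np.argwhere(m)[:,::-1]+[255,200];c=q.mean(0);P=onz(s,c,.17);v=P[:2]-[.5275,-.0035];print(len(q),c,P,np.linalg.norm(v),np.degrees(np.arctan2(v[1],v[0])))
E
python3 plan.py .5275 -.0035 .215 90 .4 8; python3 ov.py s8.png
```

```text
[0.59967694 0.00099129 0.18      ] [ 0.45453064 -0.00840984  0.18      ] 0.14545042873431316 3.705874352545405 [ 0.52710379 -0.00370928  0.18      ]
110 [278.65454545 226.40909091] [ 0.58813025 -0.00361703  0.17      ] 0.06063036280693515 -0.11059125008579763
t8.72 [ 0.5314 -0.0054  0.2299] head 18.4 F [0.1 0.5 0.4] T [-0.02 -0.03 -0.01] w 0.0340 j [-0.01  0.28  0.06  1.32 -0.01  1.24]
[0.4, -0.01, -0.01, 0.03, np.float64(-9.0), 0.4, -0.01, -0.01, 0.03, np.float64(-8.9), 0.4, -0.0, -0.01, 0.03, np.float64(-9.0), 0.4, -0.0, -0.01, 0.03, np.float64(-8.9), 0.4, -0.0, -0.01, 0.03, np.float64(-9.0), 0.4, -0.0, -0.01, 0.03, np.float64(-8.9), 0.4, -0.0, -0.01, 0.03, np.float64(-9.0), 0.4, -0.01, -0.01, 0.04, np.float64(-8.9)]
ends [ 0.5272 -0.0037  0.2148] 90.0
```

View pics/s8.png

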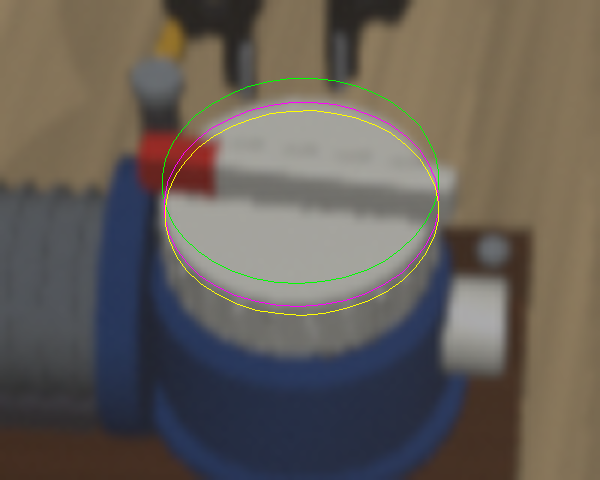

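The lid is unchanged: dropped, level, bar heading about 2–4°. Realigning.

Request:
play_rows(deltas=[0.4,-0.01,-0.01,0.03,-9.2,0.4,-0.01,-0.01,0.03,-9.2,0.4,0,-0.01,0.03,-9.2,0.4,0,-0.01,0.03,-9.2,0.4,0,-0.01,0.03,-9.2,0.4,0,-0.01,0.03,-9.2,0.4,0,-0.01,0.03,-9.2,0.4,-0.01,-0.01,0.04,-9.2,0.4,0,0,0,0])

```text
clock: 9.9
eef_pos: [0.5207, -0.0035, 0.2036]
tool_rot: [0.679, 0.734, 0.001, 0.005]
ft_force: [-0.0, -0.9, 0.1]
grip_width: 0.0344
```

```bash
python3 plan.py .5275 -.0035 .165 92.5 .4 5
```

```text
t9.90 [ 0.5207 -0.0035  0.2036] head 94.5 F [-0.  -0.9  0.1] T [0.02 0.   0.03] w 0.0344 j [-0.    0.29 -0.    1.27 -0.01 -0.08]
[0.4, -0.0, 0.02, 0.13, np.float64(0.4), 0.4, -0.0, 0.02, 0.13, np.float64(0.4), 0.4, -0.0, 0.02, 0.13, np.float64(0.4), 0.4, -0.0, 0.02, 0.13, np.float64(0.4), 0.4, -0.0, 0.03, 0.12, np.float64(0.4)]
ends [ 0.5276 -0.0033  0.1652] 92.5
```

Request:
play_rows(deltas=[0.4,0,0.04,0,1,0.4,0,0.06,0,1,0.4,0,0,0.14,0,0.4,0,0,0.14,0,0.4,0,0,0.14,0,0.4,0,0,0.14,0,0.4,0,0,0.05,0,0.4,0,0,0,0])

```text
clock: 10.9
eef_pos: [0.5265, -0.0032, 0.1629]
tool_rot: [0.694, 0.72, 0.0, 0.004]
ft_force: [-0.3, 0.0, 0.7]
grip_width: 0.0341
```

```bash
python3 plan.py .5275 -.0035 .165 92.5 .4 1
```

```text
t10.90 [ 0.5265 -0.0032  0.1629] head 92.1 F [-0.3  0.   0.7] T [ 0.02  0.   -0.01] w 0.0341 j [-0.    0.33 -0.06  1.18 -0.01 -0.04]
[0.4, -0.01, 0.02, -0.03, np.float64(-0.4)]
ends [ 0.5277 -0.0038  0.1647] 92.5
```

Request:
play_rows(deltas=[0.22,0,0.01,0,0,0.22,0,0,0,0,0.22,0,0,0,0,0.22,0,0,0,7,0.22,0,0,0,7,0.22,0,0,0,7,0.22,0,0,0,7,0.22,0,0,0,7,0.22,0,0,0,7,0.22,0,0,0,0])

```text
clock: 12.15
eef_pos: [0.5275, -0.003, 0.163]
tool_rot: [0.911, 0.413, 0.002, 0.003]
ft_force: [0.5, 0.5, -1.0]
grip_width: 0.0188
```

```bash
python3 plan.py .5275 -.0035 .163 5 .22 6
```

```text
t12.15 [ 0.5275 -0.003   0.163 ] head 48.8 F [ 0.5  0.5 -1. ] T [-0.03  0.06  0.04] w 0.0188 j [-0.    0.33 -0.06  1.18 -0.    0.72]
[0.22, -0.0, 0.0, 0.0, np.float64(7.3), 0.22, -0.0, 0.0, 0.0, np.float64(7.3), 0.22, -0.0, 0.0, 0.0, np.float64(7.3), 0.22, -0.0, 0.0, 0.0, np.float64(7.3), 0.22, -0.0, 0.0, 0.0, np.float64(7.3), 0.22, -0.0, 0.01, 0.0, np.float64(7.3)]
ends [ 0.5277 -0.0036  0.163 ] 5.0
```

Request:
play_rows(deltas=[0.22,0,0,0.02,7,0.22,0,0,0.02,7,0.22,0,0,0.02,7,0.22,0,0,0,7,0.22,0,0,0,7,0.22,0,0,0,5,0.22,0,0,0,0])

```text
clock: 13.02
eef_pos: [0.5287, -0.0025, 0.1614]
tool_rot: [0.997, 0.075, 0.005, 0.002]
ft_force: [0.2, 0.9, -0.8]
grip_width: 0.0188
```

Request:
play_rows(deltas=[0.22,0,0,0,3,0.22,0,0,0,3,0.22,0,0,0,3,0.22,0,0,0,0])

```text
clock: 13.52
eef_pos: [0.5286, -0.0024, 0.1612]
tool_rot: [1.0, -0.0, 0.005, 0.002]
ft_force: [1.0, -0.6, -1.7]
grip_width: 0.0189
```

```bash
python3 plan.py .5275 -.0035 .163 -1 .22 2; python3 ov.py s9.png
```

```text
t13.53 [ 0.5286 -0.0024  0.1612] head -0.0 F [ 1.  -0.6 -1.7] T [-0.04 -0.13  0.06] w 0.0189 j [-0.    0.33 -0.06  1.17 -0.    1.57]
[0.22, -0.01, 0.01, -0.01, np.float64(0.5), 0.22, -0.01, 0.01, -0.02, np.float64(0.5)]
ends [ 0.5274 -0.0036  0.163 ] -1.0
```

View pics/s9.png

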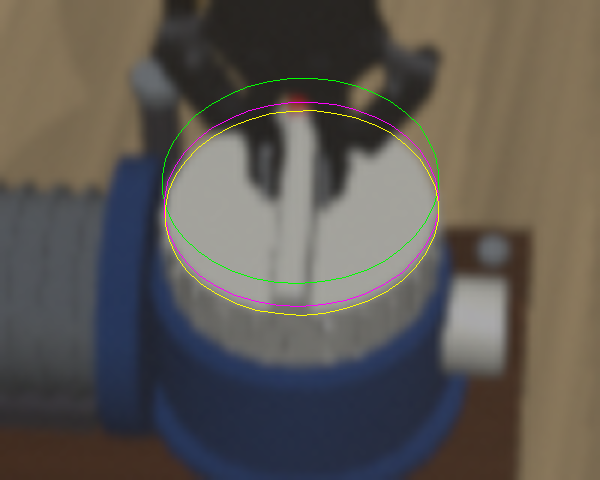

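The picture shows the lid close to home height (yellow outline), bar almost along the pump's -y. I'll turn in small steps until it meets the stop, watching torque and heading.

Request:
play_rows(deltas=[0.22,-0.01,0,0,3,0.22,0,0,0,3,0.22,0,0,0,3,0.22,0,0,0,0])

```text
clock: 14.08
eef_pos: [0.5291, -0.0025, 0.1617]
tool_rot: [0.997, -0.073, 0.006, 0.002]
ft_force: [0.8, -1.5, -1.6]
grip_width: 0.019
```

```bash
python3 plan.py .5275 -.0035 .163 -1 .22 2
```

```text
t14.07 [ 0.5291 -0.0025  0.1617] head -8.3 F [ 0.8 -1.5 -1.6] T [-0.19 -0.11  1.37] w 0.0190 j [-0.    0.33 -0.06  1.17 -0.01  1.71]
[0.22, -0.01, 0.01, -0.01, np.float64(-3.7), 0.22, -0.01, 0.01, -0.01, np.float64(-3.6)]
ends [ 0.5277 -0.0035  0.1629] -1.0
```

Request:
play_rows(deltas=[0.22,0,0,0,4,0.22,0,0,0,4,0.22,0,0,0,4])

```text
clock: 14.45
eef_pos: [0.5289, -0.0012, 0.162]
tool_rot: [0.986, -0.167, 0.006, 0.002]
ft_force: [1.0, -3.6, -1.6]
grip_width: 0.019
```

```bash
python3 plan.py .5275 -.0035 .163 -1 .22 2
```

```text
t14.45 [ 0.5289 -0.0012  0.162 ] head -19.2 F [ 1.  -3.6 -1.6] T [-0.57 -0.01  4.63] w 0.0190 j [ 0.    0.33 -0.06  1.17 -0.01  1.91]
[0.22, -0.0, 0.02, -0.01, np.float64(-9.1), 0.22, -0.01, 0.02, -0.01, np.float64(-9.1)]
ends [ 0.5277 -0.0034  0.1632] -1.0
```

Torque climbed to 4.6 N m: firm on the stop. Release by opening, then lift.

Request:
play_rows(deltas=[0.22,0,0,0,-5,0.22,0,0,0,-5,0.45,0,0,0,0,0.45,0,0,0,0,0.45,0,0,0,0,0.45,0,0,-0.4,0,0.45,0,0,-0.4,0,0.45,0,0,-0.3,0,0.45,0,0,-0.1,0])

```text
clock: 15.58
eef_pos: [0.5277, -0.0008, 0.236]
tool_rot: [0.997, -0.075, 0.006, 0.002]
ft_force: [-0.2, 0.6, -0.1]
grip_width: 0.0386
```

```bash
cat > lidchk.py <<'E'
from h import *
s=cam('side'); hsv=cv2.cvtColor(s['color'],cv2.COLOR_BGR2HSV)
g=hsv[195:275,255:335]
m=cv2.inRange(g,(0,100,60),(9,255,255))|cv2.inRange(g,(171,100,60),(179,255,255))
q=np.argwhere(m)[:,::-1]+[255,195]
if len(q):
    c=q.mean(0);P=onz(s,c,.164);v=P[:2]-[.5275,-.0035];print('red',len(q),c,P.round(4),np.linalg.norm(v),'ang rel',np.degrees(np.arctan2(v[1],v[0]))-6.1)
w=cv2.inRange(hsv,(0,0,140),(179,40,255)); 
col=w[225:270,293:306]; print('white lower edge row (bright roof)',[225+int(np.max(np.nonzero(col[:,i])[0])) for i in range(col.shape[1]) if col[:,i].any()])
for z in(.154,.148): print(z,proj(s,[(.5275+.065*np.cos(t),-.0035+.065*np.sin(t),z) for t in np.radians([70,80,90,100])]).max(0))
for z in(.154,.148): print('red pred',z,proj(s,[(.5275+.065*np.sin(np.radians(6.1)),-.0035-.065*np.cos(np.radians(6.1)),z+.018)]))
t=cam('top'); hsv=cv2.cvtColor(t['color'],cv2.COLOR_BGR2HSV)[170:250,300:370]
b=cv2.inRange(hsv,(20,110,70),(35,255,255)); q=np.argwhere(b)[:,::-1]+[300,170]; print('yel',len(q),q.mean(0) if len(q) else '', onz(t,q.mean(0),.166) if len(q) else '')
E
python3 lidchk.py; python3 plan.py .5275 -.0035 .23 -1 .45 2
```

```text
red 62 [301.22580645 215.4516129 ] [ 0.5352 -0.0629  0.164 ] 0.0598953326054498 ang rel -88.68720993934248
white lower edge row (bright roof) [250, 248, 248, 248, 248, 248, 247, 240, 251, 251, 251, 251, 251]
0.154 [299.03241058 250.62377855]
0.148 [299.0924102  252.01982736]
red pred 0.154 [[301.80120462 212.28788141]]
red pred 0.148 [[301.84985666 213.73100318]]
yel 34 [344.64705882 205.20588235] [ 0.60806663 -0.09481291  0.166     ]
t15.68 [ 0.5274 -0.0008  0.2353] head -8.6 F [ 0.1 -0.1  0.7] T [0.01 0.01 0.02] w 0.0381 j [ 0.    0.29  0.07  1.35 -0.01  1.72]
[0.45, 0.0, 0.02, 0.04, np.float64(-3.8), 0.45, 0.01, 0.02, 0.05, np.float64(-3.8)]
ends [ 0.5278 -0.0033  0.2299] -1.0
```

The lid is home: red end at -88.7° ± 2 relative to the pump, with firm stop torque. Next I'll move to straddle the catch knob.

```bash
python3 plan.py .6075 -.105 .23 -2 .42 6
```

```text
t15.68 [ 0.5274 -0.0008  0.2353] head -8.6 F [ 0.1 -0.1  0.7] T [0.01 0.01 0.02] w 0.0381 j [ 0.    0.29  0.07  1.35 -0.01  1.72]
[0.42, 0.26, 0.25, 0.02, np.float64(-1.1), 0.42, 0.26, 0.26, 0.02, np.float64(-1.1), 0.42, 0.25, 0.26, 0.02, np.float64(-1.1), 0.42, 0.25, 0.27, 0.02, np.float64(-1.1), 0.42, 0.24, 0.27, 0.02, np.float64(-1.1), 0.42, 0.24, 0.28, 0.01, np.float64(-1.1)]
ends [ 0.6073 -0.105   0.2302] -2.0
```

Request:
play_rows(deltas=[0.42,0.26,0.25,0.0,-1.1,0.42,0.26,0.26,0.0,-1.1,0.42,0.25,0.26,0.0,-1.1,0.42,0.25,0.27,0.0,-1.1,0.42,0.24,0.27,0.0,-1.1,0.42,0.2,0.2,0.0,-1.1,0.42,0,0,0,0])

```text
clock: 16.55
eef_pos: [0.6037, -0.102, 0.2274]
tool_rot: [1.0, -0.016, -0.002, 0.002]
ft_force: [-0.2, 0.1, -0.1]
grip_width: 0.0359
```

```bash
python3 plan.py .6075 -.105 .23 -2 .42 2; python3 lidchk.py
```

```text
t16.55 [ 0.6037 -0.102   0.2274] head -1.8 F [-0.2  0.1 -0.1] T [ 0.03 -0.05 -0.02] w 0.0359 j [-0.17  0.47  0.33  1.43 -0.    1.44]
[0.42, 0.03, 0.02, -0.02, np.float64(0.1), 0.42, 0.03, 0.03, -0.02, np.float64(0.1)]
ends [ 0.6072 -0.1051  0.2298] -2.0
red 58 [300.72413793 214.65517241] [ 0.5373 -0.0658  0.164 ] 0.06304288440294857 ang rel -87.14848382249376
white lower edge row (bright roof) [250, 249, 248, 248, 249, 248, 248, 240, 251, 251, 251, 251, 251]
0.154 [299.03241058 250.62377855]
0.148 [299.0924102  252.01982736]
red pred 0.154 [[301.80120462 212.28788141]]
red pred 0.148 [[301.84985666 213.73100318]]
yel 0
```

Request:
play_rows(deltas=[0.42,0.04,0.03,0,0,0.42,0.03,0.03,0,0,0.42,0,0,0.15,0,0.42,0,0,0.15,0,0.42,0,0,0.15,0,0.42,0,0,0.15,0,0.42,0,0,0.15,0,0.42,0,0,0.1,0,0.42,0,0,0,0])

```text
clock: 17.77
eef_pos: [0.6054, -0.1031, 0.1725]
tool_rot: [1.0, -0.014, -0.003, 0.001]
ft_force: [0.2, 0.1, -0.2]
grip_width: 0.0359
```

```bash
python3 plan.py .6075 -.105 .175 -2 .42 1;  python3 - <<'E'
from h import *
s=cam('side');a=cv2.resize(s['color'][180:270,240:350],None,fx=6,fy=6,interpolation=cv2.INTER_CUBIC);cv2.imwrite('pics/s10.png',a)
E
```

```text
t17.77 [ 0.6054 -0.1031  0.1725] head -1.6 F [ 0.2  0.1 -0.2] T [ 0.05 -0.    0.02] w 0.0359 j [-0.17  0.5   0.23  1.31 -0.    1.43]
[0.42, 0.04, 0.03, -0.04, np.float64(0.4)]
ends [ 0.6078 -0.105   0.1749] -2.0
```

```bash
cat > arc.py <<'E'
from plan import *
def arc(phi1,h1,n,op):
    o,p,R,h=st(); pv=np.array([.609,-.060]); v=p[:2]-pv; phi0=np.degrees(np.arctan2(v[1],v[0]))
    if phi0>0: phi0-=360
    print('t',o['clock'],p.round(4),'phi %.1f r %.4f head %.1f'%(phi0,np.hypot(*v),h),'F',np.round(o['ft_force'],1),'T',np.round(o['ft_torque'],2),'w',round(o['grip_width'],4),'j6',round(o['joint_pos'][5],2))
    out=[]
    for i in range(1,n+1):
        a=np.radians(phi0+(phi1-phi0)*i/n); tgt=np.array([*(pv+.045*np.array([np.cos(a),np.sin(a)])),.175 if i>1 else p[2]])
        d=np.round(R.inv().apply(tgt-p)/.06,2); t=round(float(h-h1)/n,1)
        out+=[op,*d.tolist(),t]; p=p+R.apply(d*.06); R=R*Ro.from_euler('z',t,degrees=True)
    print(out)
a=[float(v) for v in sys.argv[1:]]; arc(a[0],a[1],int(a[2]),a[3])
E
python3 arc.py -140 -42 9 .27
```

```text
t 17.825 [ 0.6056 -0.1032  0.1728] phi -94.5 r 0.0433 head -1.6 F [ 0.1 -0.1 -0.3] T [0.02 0.03 0.  ] w 0.0361 j6 1.43
[0.27, -0.07, 0.02, 0.0, 4.5, 0.27, -0.06, -0.01, -0.04, 4.5, 0.27, -0.07, -0.0, 0.01, 4.5, 0.27, -0.06, -0.01, -0.0, 4.5, 0.27, -0.07, -0.01, -0.0, 4.5, 0.27, -0.07, -0.01, -0.0, 4.5, 0.27, -0.06, -0.01, -0.0, 4.5, 0.27, -0.07, -0.01, -0.0, 4.5, 0.27, -0.06, -0.01, -0.0, 4.5]
```

Request:
play_rows(deltas=[0.27,0,0,0,0,0.27,0,0,0,0,0.27,-0.07,0.02,0.0,4.5,0.27,-0.06,-0.01,-0.04,4.5,0.27,-0.07,-0.0,0.01,4.5,0.27,-0.06,-0.01,0,4.5,0.27,-0.07,-0.01,0,4.5,0.27,-0.07,-0.01,0,4.5,0.27,-0.06,-0.01,0,4.5,0.27,-0.07,-0.01,0,4.5,0.27,-0.06,-0.01,0,4.5])

```text
clock: 19.2
eef_pos: [0.5796, -0.0904, 0.1793]
tool_rot: [0.929, -0.371, 0.006, 0.001]
ft_force: [1.5, -2.3, -1.8]
grip_width: 0.0229
```

```bash
python3 arc.py -178 -78 10 .27
```

```text
t 19.2 [ 0.5796 -0.0904  0.1793] phi -134.0 r 0.0423 head -43.6 F [ 1.5 -2.3 -1.8] T [-0.17 -0.17 -0.04] w 0.0229 j6 2.18
[0.27, -0.06, 0.04, -0.0, 3.4, 0.27, -0.06, -0.0, 0.07, 3.4, 0.27, -0.05, -0.01, 0.0, 3.4, 0.27, -0.06, -0.0, -0.0, 3.4, 0.27, -0.06, -0.01, -0.0, 3.4, 0.27, -0.05, -0.01, -0.0, 3.4, 0.27, -0.06, -0.0, -0.0, 3.4, 0.27, -0.06, -0.01, -0.0, 3.4, 0.27, -0.06, -0.02, -0.0, 3.4, 0.27, -0.05, -0.01, -0.0, 3.4]
```

Request:
play_rows(deltas=[0.27,-0.06,0.04,0,3.4,0.27,-0.06,0,0.07,3.4,0.27,-0.06,-0.01,0,3.4,0.27,-0.06,0,0,3.4,0.27,-0.06,-0.01,0,3.4,0.27,-0.06,-0.01,0,3.4,0.27,-0.06,0,0,3.4,0.27,-0.06,-0.01,0,3.4,0.27,-0.06,-0.01,0,3.4])

```text
clock: 20.32
eef_pos: [0.5659, -0.0667, 0.1785]
tool_rot: [0.791, -0.611, 0.012, -0.0]
ft_force: [0.3, -1.7, -0.6]
grip_width: 0.0231
```

```bash
python3 arc.py -182 -78 5 .27
```

```text
t 20.325 [ 0.5659 -0.0667  0.1785] phi -171.2 r 0.0436 head -75.4 F [ 0.3 -1.7 -0.6] T [-0.2  -0.04  0.04] w 0.0231 j6 2.78
[0.27, -0.03, 0.02, -0.0, 0.5, 0.27, -0.03, -0.0, 0.06, 0.5, 0.27, -0.03, -0.01, -0.0, 0.5, 0.27, -0.02, -0.0, -0.0, 0.5, 0.27, -0.03, -0.01, -0.01, 0.5]
```

Request:
play_rows(deltas=[0.27,-0.03,0.01,0.02,0.5,0.27,-0.04,0,0,0,0.27,-0.04,0,0,0,0.27,-0.04,0,0,0])

```text
clock: 20.82
eef_pos: [0.5646, -0.0632, 0.1777]
tool_rot: [0.788, -0.615, 0.017, 0.003]
ft_force: [1.7, -8.2, -2.8]
grip_width: 0.0232
```

```bash
python3 arc.py -182 -78 5 .27
```

```text
t 20.825 [ 0.5646 -0.0632  0.1777] phi -175.8 r 0.0445 head -76.0 F [ 1.7 -8.2 -2.8] T [-1.54 -0.37 -0.03] w 0.0232 j6 2.8
[0.27, -0.02, 0.01, -0.0, 0.4, 0.27, -0.01, -0.01, 0.04, 0.4, 0.27, -0.02, -0.0, 0.0, 0.4, 0.27, -0.02, -0.0, 0.0, 0.4, 0.27, -0.01, -0.01, 0.0, 0.4]
```

Request:
play_rows(deltas=[0.27,-0.04,0,0,0,0.27,-0.05,0,0,0,0.27,-0.05,0,0,0])

```text
clock: 21.2
eef_pos: [0.5647, -0.0634, 0.1776]
tool_rot: [0.786, -0.617, 0.024, 0.009]
ft_force: [1.9, -8.8, -2.6]
grip_width: 0.0229
```

```bash
python3 arc.py -182 -78 5 .27
```

```text
t 21.2 [ 0.5647 -0.0634  0.1776] phi -175.7 r 0.0444 head -76.3 F [ 1.9 -8.8 -2.6] T [-1.67 -0.47 -0.08] w 0.0229 j6 2.81
[0.27, -0.02, 0.01, -0.0, 0.3, 0.27, -0.02, -0.01, 0.04, 0.3, 0.27, -0.01, 0.0, 0.0, 0.3, 0.27, -0.02, -0.0, -0.0, 0.3, 0.27, -0.01, -0.01, -0.0, 0.3]
```

The knob has come up against a firm stop (8.8 N, no further motion) at the expected angle. I'll back off, open and lift clear.

Request:
play_rows(deltas=[0.27,0.04,0,0,0,0.36,0,0,0,0,0.36,0,0,0,0,0.36,0,0,-0.3,0,0.36,0,0,-0.5,0,0.36,0,0,-0.8,0,0.36,0,0,-0.8,0,0.36,0,0,-0.3,0])

```text
clock: 22.2
eef_pos: [0.559, -0.0559, 0.3416]
tool_rot: [0.788, -0.615, 0.019, 0.009]
ft_force: [1.1, -0.3, -1.0]
grip_width: 0.031
```

```bash
python3 plan.py .40 -.25 .33 -76 .4 8
```

```text
t22.20 [ 0.559  -0.0559  0.3416] head -76.0 F [ 1.1 -0.3 -1. ] T [0.07 0.02 0.  ] w 0.0310 j [-0.08  0.34  0.42  1.63 -0.04  2.82]
[0.4, 0.31, 0.42, 0.03, np.float64(-0.0), 0.4, 0.31, 0.42, 0.03, np.float64(-0.0), 0.4, 0.31, 0.42, 0.03, np.float64(-0.0), 0.4, 0.31, 0.42, 0.03, np.float64(-0.0), 0.4, 0.31, 0.42, 0.04, np.float64(-0.0), 0.4, 0.31, 0.42, 0.03, np.float64(-0.0), 0.4, 0.31, 0.42, 0.04, np.float64(-0.0), 0.4, 0.32, 0.42, 0.03, np.float64(-0.0)]
ends [ 0.3998 -0.2501  0.3301] -76.0
```

Request:
play_rows(deltas=[0.4,0.31,0.42,0.03,0,0.4,0.31,0.42,0.03,0,0.4,0.31,0.42,0.03,0,0.4,0.31,0.42,0.03,0,0.4,0.31,0.42,0.03,0,0.4,0.31,0.42,0.03,0,0.4,0.31,0.42,0.03,0,0.4,0.31,0.42,0.03,0,0.4,0.3,0.4,0,0,0.4,0,0,0,0])

```text
clock: 23.45
eef_pos: [0.3782, -0.2747, 0.3338]
tool_rot: [0.791, -0.612, 0.022, 0.005]
ft_force: [0.3, 0.1, -0.3]
grip_width: 0.0342
```

```bash
python3 lidchk.py; python3 - <<'E'
from h import *
s=cam('side');t=cam('top')
yaw=np.radians(6.1);R=np.array([[np.cos(yaw),-np.sin(yaw)],[np.sin(yaw),np.cos(yaw)]]);ax=np.array([.5275,-.0035])
pv=ax+R@[.075,-.065]
pts=[(*(pv+R@[-.062,0]),.166),(*pv,.166),(*(ax+R@[0,-.075]),.174),(*(ax+R@[0,.075]),.174)]
o=[]
for c,(y,x) in((s,(195,250)),(t,(185,285))):
    a=cv2.resize(c['color'][y:y+80,x:x+80],None,fx=5,fy=5,interpolation=cv2.INTER_CUBIC)
    for p in proj(c,pts): cv2.circle(a,tuple(int(round(v)) for v in (p-[x,y]+.4)*5),2,(0,255,0),-1)
    o.append(a)
cv2.imwrite('pics/end.png',np.hstack(o))
E
```

```text
red 60 [300.98333333 217.63333333] [ 0.5342 -0.0542  0.164 ] 0.05113965655673777 ang rel -88.62699368339347
white lower edge row (bright roof) [250, 248, 248, 248, 248, 248, 247, 240, 251, 251, 251, 251, 251]
0.154 [299.03241058 250.62377855]
0.148 [299.0924102  252.01982736]
red pred 0.154 [[301.80120462 212.28788141]]
red pred 0.148 [[301.84985666 213.73100318]]
yel 33 [334.3030303  215.27272727] [ 0.57800864 -0.06354145  0.166     ]
```

View pics/end.png

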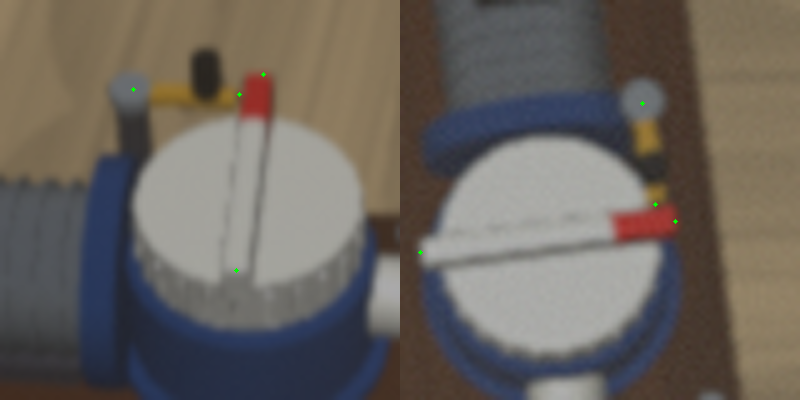

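```bash
python3 -c "
from h import *
a=cv2.imread('pics/top1.png');b=cam('top')['color']
for n,(x,y) in dict(pedal=(172,265),valve=(183,205),mirror=(457,225),lamp=(466,289)).items(): print(n,cv2.absdiff(a,b)[y-25:y+25,x-25:x+25].mean())
print(ticket.job_done())"
```

```text
pedal 1.882
valve 1.8772
mirror 8.950533333333333
lamp 6.962666666666666
the job is handed in; nothing more can be done
None
```

The lid is screwed fully home, the yellow catch is shut behind its bar, and the job is handed in, at about 23.5 s of the 72 s allowed.

**What I did:**
- With the fingers loosely astride the bar, I turned the lid anticlockwise until it dropped. The side view matched the dropped height.
- I then screwed it clockwise to its stop, where the torque climbed to 4.6 N m.
- I straddled the knob and swung the catch in until it stopped moving, at 8.8 N. Then I opened the fingers and moved the gripper clear.

**Last checks:**
- **Lid:** the bar's ends lie on the home points in both views, and the red end measured -88.6° against -90°. That is within my 2° error.
- **Catch:** the arm's heading was 186.4° against 186.1° for fully shut, and its tip lies just behind the bar.

**What went wrong or disagreed:**
- On the first clockwise try the fingers landed on top of the bar and turned above it without moving the lid. I lifted, reopened, realigned and did it again. The measured forces stayed within a few newtons.
- In the last check the red mark's centre fell about 14 mm short of its expected radius in the side view. I think the mask also took in other pixels there, because the final picture shows the bar where it should be.
- Comparing pictures from before and after, the pedal and valve are unchanged. The mirror and lamp areas differ somewhat. I think that is the arm or its shadow, as the gripper never came near them, but I did not check further.

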